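# Wedge up the sagging hinged rest and centre the rim lock on it

### The job

Push the wooden wedge, thin end first, straight in under the middle of the sagging leaf's free edge until the leaf is level and the wedge jams tight, and let go of it. Then set the heavy bronze rim lock down gently, flat on its back, on the leaf's cork pad, centred and with its long side along the pad's long side so that no edge overhangs. The wedge must go on holding the leaf level, and the small fittings lying about must be left alone.

Things in the scene. Friction and masses are not known exactly. Their poses are not given: they have to be found in the camera images.
- stand: Fixed wooden rest. Origin on the bench; x runs from the leaf's free edge (x -70 mm, along y) to the hinge (x 70), z up. Hinge block: x 70 to 125, y -90 to 90, 40 high, with a rusted G-clamp on its -y end (to y -120, 87 high). Two 10 mm high, 20 mm square feet under the leaf at x -45, y -78 and 78; between them the space under the leaf is free.
- leaf (a joint): Angle of the 137 x 180 mm, 16 mm thick, 0.5 kg leaf on its brass hinge: 0 level (stopped there from rising further; underside 24 mm, top 40 mm above the bench), -0.10 fully sagged, as at the start (free side's lower edge 10 mm above the bench). Swings freely, falls if not held.
- leaf_edge (a point): Middle of the lower edge of the leaf's free side, moves with the leaf; axes as the stand's when level.
- pad (a point): Centre of the top of the cork pad fixed on the leaf (6 mm thick, 84 mm along x, 146 mm along y); moves with the leaf, axes as the stand's when level; 46 mm above the bench when the leaf is level.
- wedge: Loose teak wedge, 150 x 46 mm, about 140 g, on its flat underside. Origin: centre of underside; x along its length to the thin end. Upright sides; top slopes from 34 mm high at the back (x -75) to 4 mm at the thin end (x 75). It jams with about 100 mm of it under the leaf, the back 50 mm standing out; sliding it in takes 3 to 9 N; once the leaf meets its stop, about 14 N jams it tight.
- wedge_tip (a point): Middle of the thin end's lower edge of the wedge, 75 mm from its origin along x.
- lock: Loose heavy bronze rim lock, a box 116 mm long (x), 58 mm wide (y), 30 mm high, about 0.6 kg, lying on its back. Origin at the centre of the underside, z up.
- ring_handle: Bystander: blackened iron ring handle, about 120 x 100 mm, 20 mm high, lying on the bench. Origin near its middle.
- escutcheon: Bystander: tarnished copper key escutcheon plate, 126 x 46 mm, 5 mm thick. Origin at the centre of its underside.
- cup_hook0: Bystander: brass cup hook, about 80 x 50 mm, 26 mm high, lying down. Origin near its middle.
- cup_hook1: Bystander: brass cup hook like the other. Origin near its middle.
Things that resemble listed ones, but are neither listed nor needed, are in the scene too. What is shaped like the wedge but pink is not meant. Leave any turquoise look-alike of the lock alone.

How it is judged:
On the way, in this order (a step that is already met when the one before it is completed fails the run):
1. the wedge's thin end is just under the middle of the leaf's free edge, pointing in (x of wedge_tip in the frame of stand between -0.068 and 0.07 m and y of wedge_tip in the frame of stand between -0.04 and 0.04 m and x of wedge in the frame of stand below -0.01 m and height (world z) of wedge_tip below 0.02 m).
2. the leaf is level and rests on the jammed wedge, which the robot has let go of (value of joint leaf above -0.015 rad and contact force between wedge and stand above 4 N and y of wedge_tip in the frame of stand between -0.04 and 0.04 m and angle between the x axis of wedge and the x axis of stand, either way round below 0.3 rad and x of wedge_tip in the frame of stand above -0.05 m and contact force between the fingers and wedge below 0.3 N and contact force between each of the arm, the fingers and stand below 0.3 N), for 0.3 s.
At the end, for the whole second after the job is handed in: Leaf level (joint above -0.015), borne by the wedge (over 4 N), whose thin end is 20 mm or more in, within 40 mm of the middle, within 0.3 rad of square. Lock flat, still, on the pad, within 8 mm of its centre along each axis and 0.09 rad of its long side (value of joint leaf above -0.015 rad and contact force between wedge and stand above 4 N and y of wedge_tip in the frame of stand between -0.04 and 0.04 m and angle between the x axis of wedge and the x axis of stand, either way round below 0.3 rad and x of wedge_tip in the frame of stand above -0.05 m and x of lock in the frame of pad between -0.008 and 0.008 m and y of lock in the frame of pad between -0.008 and 0.008 m and z of lock in the frame of pad between -0.005 and 0.005 m and angle between the y axis of lock and the x axis of stand, either way round below 0.09 rad and angle between lock's own z axis and vertical below 0.05 rad and linear speed of each of lock, wedge below 0.01 m/s); the robot touches nothing.
It fails at once if ring_handle shifted by more than 30 mm (distance of ring_handle from where it was at the start of the episode above 0.03 m).
It fails at once if escutcheon shifted by more than 30 mm (distance of escutcheon from where it was at the start of the episode above 0.03 m).
It fails at once if cup_hook0 shifted by more than 30 mm (distance of cup_hook0 from where it was at the start of the episode above 0.03 m).
It fails at once if cup_hook1 shifted by more than 30 mm (distance of cup_hook1 from where it was at the start of the episode above 0.03 m).
It fails at once if the lock dropped or rammed on the rest (more than 60 N) (contact force between lock and stand above 60 N).
It also fails if it takes over 72 s, if anything falls off the work surface, if the arm or the gripper's body presses on something with over 40 N, if the wrist force passes 120 N, or if a joint passes its speed limit or range.

### The arm

A 6-joint arm with a two-finger parallel gripper is mounted at the origin on the work surface. World frame = base frame: x ahead of the robot, y to its left, z up, the work surface at z = 0. Lengths are in m, angles in rad, forces in N, time in s.
With the tool pointing down it reaches from about 0.4 to 0.825 m from the base axis. Payload 7 kg.
Tool frame: the origin (TCP) lies at the very end of the fingers, on their centre line; the grasp point (between the pads) lies 19 mm behind it; z points along the fingers, x is the direction in which the jaws open and shut, and the axes are right-handed (so a half turn about z gives the same grasp; the last joint's range is limited). The gripper opens to 88 mm and grips with 3 to 60 N. Pads are 19 mm wide; open, the fingers measure 130 mm over their backs; the gripper's body (78 mm by 193 mm) begins 47 mm behind the grasp point.
Start: joints at [1.524, 0.359, 0.012, 0, -1.224, -0.288], TCP at [0.222, 0.637, 0.227] pointing down, gripper open.
Joint ranges: [-3.07, 3.07], [-1.43, 2.12], [-1.02, 1.25], [-3.03, 1.67], [-3.05, -0], [-3.03, 3.03]. Speed limits (rad/s): [2.39, 2.39, 3.01, 3.14, 3.14, 3.14].

### API

Orientations are given as [roll, pitch, yaw] about the fixed x, y, z axes, in that order (R = Rz(yaw) Ry(pitch) Rx(roll)).
In Python, from station import telemetry, grab_frame, arm, regions_of, pinpoint gives the robot as it stands. The module is installed in compiled form; this text tells all that it offers.
- The arm moves only by the shell command python3 -m inch 'ROWS' [FORCE]. ROWS is text: rows parted by semicolons, each of 7 numbers parted by spaces: the opening, from 0 (shut) to 1 (fully open), then the shift along the world's x, y, z in cm, then the turn, a rotation vector about the world's x, y, z in degrees. A call has 1 to 12 rows; each row is the pose to reach, as a shift and turn from the pose measured when the call began; what a row does not reach only later rows make up. A row lasts 1/8 s, in which the tool goes at most 62.5 mm and 10.7 degrees, less where a joint would pass 70% of its speed; a pose out of reach is approached as far as the arm can. A call with a gripper value outside its range is refused whole. The fingers move at their own pace and stop on an object; FORCE is the grip in N (left out, the last holds). Time passes only in rows, so rows that repeat a pose let the fingers close. It gives the time, the measured TCP pose, the force and the opening at its end, in the units of the state.
- telemetry.get_state(): the state, without advancing time (a new reading comes with each control period).
- grab_frame(name): name is "side" or "top"; returns a dict with "pixels" (400x640x3 uint8, red, green, blue), "fx", "fy", "cx", "cy" (pixels), "R" (3x3) and "t" (3): a world point X has camera coordinates R X + t. Camera axes: x right, y down, z forward; pixel columns grow to the right and rows downward; lengths in m; the calibration is good to about 2 mm. A picture is of the moment at which its call begins. There is no depth.
- arm.job_done(): hands the job in, once; it reports no verdict.
Trained networks look in the newest picture that a camera, given by its name, has taken for a name from the list of things; names that differ only in an ending like _2 or _b are one class to them, and where a whole thing is asked for, a point or a joint stands for the part that bears it (a point fixed in the world has none). Each returns a list of dicts, best first, with "p" (0 to 1); they miss things now and then, are a little off and sometimes report something else, mostly with a low value. They report only what shows in the picture. A call takes as long as a camera call. They do not tell look-alikes from the thing itself.
- regions_of(camera, name): "pixels" (400x640 bool, what is visible of it) and "bbox" ([left, top, right, bottom] in pixels, round what is visible of it).
- pinpoint(camera, name): "location" ([column, row] in pixels: a listed point, or the origin of a listed thing).
The state is a dict: "t": time; "q": joint angles; "qd": joint speeds; "joint_efforts": joint torques, N m; "eef_pos": TCP position; "ee_rot": TCP orientation; "force": force on the tool from outside, world axes, zero at the start; "moment": the same for the moment, N m; "width": finger opening in m.
Only numpy, scipy, OpenCV 4.12 (cv2) and the standard library are available. Lean on these libraries where they do the work, as an engineer would, in place of code of your own. Each camera call takes 0.05 s, during which the arm holds its last target. There are 200 camera calls.

## Working session

There is one attempt and no reset: what is moved stays moved. The work goes in short steps, Python scripts to look and compute and a shell command to move; the robot and the scene stay as the last step left them, time stands still between calls to the robot, and variables do not carry over. Pictures are saved under pics/ and viewed, about 8 in all and at most 12, crops included, and the job is handed in when it is done.

```bash
mkdir -p pics; cat > h.py <<'E'
import numpy as np, cv2
from station import telemetry, grab_frame, arm, regions_of, pinpoint
def snap(c,fn=None):
    f=grab_frame(c)
    if fn: cv2.imwrite('pics/'+fn,f['pixels'][:,:,::-1])
    return f
def back(f,uv,z):
    R=np.array(f['R']);t=np.array(f['t'])
    d=R.T@np.array([(uv[0]-f['cx'])/f['fx'],(uv[1]-f['cy'])/f['fy'],1.]);o=-R.T@t
    return o+d*(z-o[2])/d[2]
def proj(f,X):
    c=np.array(f['R'])@np.array(X)+np.array(f['t']);return np.array([f['fx']*c[0]/c[2]+f['cx'],f['fy']*c[1]/c[2]+f['cy']])
E
python3 - <<'E'
from h import *
fs={c:snap(c,c+'0.png') for c in('top','side')}
cv2.imwrite('pics/both0.png',cv2.resize(np.vstack([fs[c]['pixels'] for c in fs])[:,:,::-1],None,fx=.75,fy=.75))
for c,f in fs.items():
    print(c,'cam',np.round(-np.array(f['R']).T@f['t'],3),f['fx'])
    for n in ['stand','leaf_edge','pad','wedge','wedge_tip','lock','ring_handle','escutcheon','cup_hook0']:
        for d in pinpoint(c,n)[:3]:
            if d['p']>.2: print(c,n,np.round(d['location']),round(d['p'],2),np.round(back(f,d['location'],0.0),3))
E
```

```text
top cam [ 0.459 -0.034  1.35 ] 362.9222765820403
top stand [296. 184.] 0.78 [0.593 0.055 0.   ]
top leaf_edge [316. 186.] 0.87 [ 0.585 -0.018  0.   ]
top pad [297. 185.] 0.77 [0.589 0.05  0.   ]
top wedge [453. 232.] 0.97 [ 0.412 -0.525  0.   ]
top wedge [405. 191.] 0.57 [ 0.565 -0.353  0.   ]
top wedge [344. 139.] 0.48 [ 0.762 -0.126  0.   ]
top wedge_tip [384. 201.] 0.94 [ 0.529 -0.273  0.   ]
top wedge_tip [458. 250.] 0.56 [ 0.346 -0.543  0.   ]
top lock [208. 199.] 0.7 [0.534 0.382 0.   ]
top lock [222. 156.] 0.59 [0.698 0.334 0.   ]
top ring_handle [333. 243.] 0.54 [ 0.372 -0.083  0.   ]
top escutcheon [345. 138.] 0.59 [ 0.766 -0.129  0.   ]
top escutcheon [405. 194.] 0.39 [ 0.555 -0.352  0.   ]
top cup_hook0 [238. 252.] 0.57 [0.341 0.269 0.   ]
top cup_hook0 [384. 250.] 0.47 [ 0.346 -0.269  0.   ]
top cup_hook0 [295. 184.] 0.38 [0.59  0.059 0.   ]
side cam [-0.032 -0.855  0.847] 447.1309422272995
side stand [319. 207.] 0.62 [ 0.57   0.036 -0.   ]
side leaf_edge [334. 213.] 0.87 [ 0.59  -0.012 -0.   ]
side pad [327. 200.] 0.92 [0.61  0.052 0.   ]
side pad [258. 158.] 0.55 [0.545 0.39  0.   ]
side pad [400. 290.] 0.23 [ 0.552 -0.353  0.   ]
side wedge [397. 289.] 0.63 [ 0.548 -0.346  0.   ]
side wedge [404. 369.] 0.63 [ 0.414 -0.519  0.   ]
side wedge [217. 190.] 0.26 [0.344 0.284 0.   ]
side wedge_tip [385. 394.] 0.94 [ 0.344 -0.54   0.   ]
side wedge_tip [373. 274.] 0.6 [ 0.531 -0.273  0.   ]
side lock [299. 148.] 0.79 [0.704 0.369 0.   ]
side lock [256. 159.] 0.65 [0.535 0.385 0.   ]
side ring_handle [282. 245.] 0.85 [ 0.39  -0.048  0.   ]
side escutcheon [398. 213.] 0.71 [ 0.752 -0.12   0.   ]
side cup_hook0 [317. 306.] 0.64 [ 0.352 -0.28   0.   ]
side cup_hook0 [217. 189.] 0.53 [0.346 0.291 0.   ]
side cup_hook0 [326. 200.] 0.45 [0.606 0.054 0.   ]
```

View pics/both0.png

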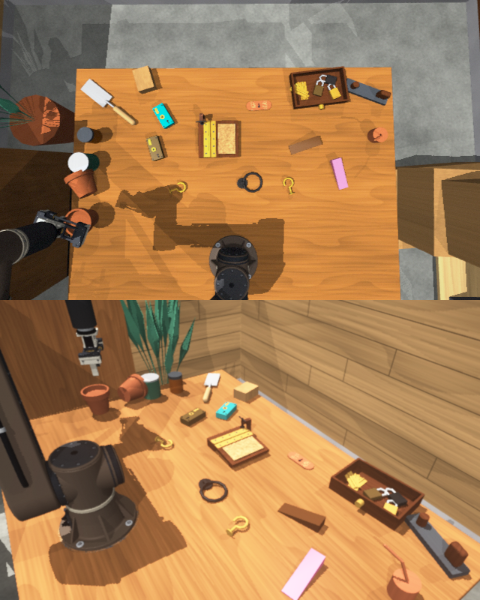

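The top view shows two wedge shapes: brown at top px (405,191) and pink at (453,232). It also shows two lock shapes: bronze at (208,199) and turquoise at (222,156). I choose the brown and the bronze. The stand is at (296,184), with its free edge facing world -y and the clamp at +x. Next I fit poses to the masks and check one crop.

```bash
cat > fit.py <<'E'
from h import *
from scipy.optimize import minimize
def box(x0,x1,y0,y1,z0,z1): return np.array([[x,y,z] for x in(x0,x1) for y in(y0,y1) for z in(z0,z1)])/1000.
def leafV(a):
    v=box(-70,67,-90,90,24,40); p=np.array([.07,0,.024]); c,s=np.cos(-a),np.sin(-a)
    # a<0: free (-x) side goes down
    d=v-p; return np.c_[c*d[:,0]+s*d[:,2],d[:,1],-s*d[:,0]*-1*-1+c*d[:,2]]+p if False else np.c_[d[:,0]*np.cos(a)+d[:,2]*np.sin(a),d[:,1],-d[:,0]*np.sin(a)+d[:,2]*np.cos(a)]*1+p
WEDGE=np.array([[-75,s*23,0] for s in(-1,1)]+[[75,s*23,0] for s in(-1,1)]+[[-75,s*23,34] for s in(-1,1)]+[[75,s*23,4] for s in(-1,1)])/1000.
LOCK=box(-58,58,-29,29,0,30)
def world(V,p,z=0.):
    c,s=np.cos(p[2]),np.sin(p[2]);return V@np.array([[c,s,0],[-s,c,0],[0,0,1]])+[p[0],p[1],z]
S=8
def fit(V,obs,p0,z=0.):
    # obs: list of (frame, mask)
    prep=[]
    for f,m in obs:
        ys,xs=np.nonzero(m);b=[xs.min()-15,ys.min()-15,xs.max()+16,ys.max()+16]
        b=np.clip(b,0,[640,400,640,400]);prep.append((f,m[b[1]:b[3],b[0]:b[2]].astype(np.float32),b))
    def cost(p):
        C=0
        for f,m,b in prep:
            uv=np.array([proj(f,X) for X in world(V,p,z)])-b[:2]+.5
            im=np.zeros((m.shape[0]*S,m.shape[1]*S),np.uint8)
            cv2.fillConvexPoly(im,cv2.convexHull(np.round(uv*S*16-8).astype(np.int32)),255,shift=4)
            C+=np.abs(cv2.resize(im,m.shape[::-1],interpolation=cv2.INTER_AREA)/255.-m).sum()/m.sum()
        return C
    p0=np.array(p0,float)
    for k in range(2):
        r=minimize(cost,p0,method='Nelder-Mead',options=dict(initial_simplex=p0+np.vstack([np.zeros(3),np.diag([.012,.012,.15])]),xatol=1e-4,fatol=1e-4))
        p0=r.x
    return r.x,r.fun
def getmask(c,name,uv):
    best=None
    for d in regions_of(c,name):
        m=np.array(d['pixels']); ys,xs=np.nonzero(m)
        if not len(xs): continue
        e=np.hypot(xs.mean()-uv[0],ys.mean()-uv[1])
        if e<14 and (best is None or d['p']>best[0]): best=(d['p'],m)
    return best
E
python3 - <<'E'
from fit import *
f={c:snap(c) for c in('top','side')}
for n,q,V,p0s in [('wedge',(.56,-.35,.01),WEDGE,[(.56,-.35,a) for a in np.arange(0,6.3,np.pi/2)+.3]),('lock',(.53,.385,.015),LOCK,[(.53,.385,a) for a in(-.3,.3,1.2)]),('leaf',(.59,.045,.03),leafV(-.1),[(.59,.05,a) for a in(1.4,1.6)]),]:
    o=[]
    for c in f:
        b=getmask(c,n,proj(f[c],q))
        print(n,c,b and (b[0],b[1].sum()))
        if b:o.append((f[c],b[1]))
    for p in p0s:
        x,v=fit(V,o,p);print(np.round(x,4),round(v,3))
    for oo in o: print('  single',np.round(fit(V,[oo],x)[0],4))
im=f['side']['pixels'];a=im[180:330,280:440];b=im[130:240,230:360]
cv2.imwrite('pics/c1.png',np.hstack([cv2.resize(a[:,:,::-1],(480,450)),cv2.resize(b[:,:,::-1],(320,271)).copy() if 0 else cv2.copyMakeBorder(cv2.resize(b[:,:,::-1],(310,262)),0,188,0,0,cv2.BORDER_CONSTANT)]))
E
```

```text
wedge top (0.57, np.int64(525))
wedge side (0.72, np.int64(1154))
[ 0.557  -0.357  -1.2226] 0.402
[ 0.555  -0.3526  1.9056] 0.135
[ 0.5568 -0.3563  5.061 ] 0.401
[ 0.5568 -0.3569  5.0561] 0.401
[ 0.557  -0.357   5.0606] 0.402
  single [ 0.5582 -0.3597  5.032 ]
  single [ 0.5558 -0.3569  5.3847]
lock top (0.61, np.int64(538))
lock side (0.61, np.int64(555))
[0.5396 0.3813 0.3089] 0.157
[0.5397 0.381  0.297 ] 0.157
[0.5394 0.3811 0.2921] 0.157
  single [0.5401 0.3813 0.3182]
  single [0.5391 0.3805 0.2868]
leaf top (0.6, np.int64(1843))
leaf side None
[0.5851 0.0459 1.5767] 0.053
[0.5853 0.046  1.5792] 0.053
  single [0.5853 0.046  1.5792]
```

View pics/c1.png

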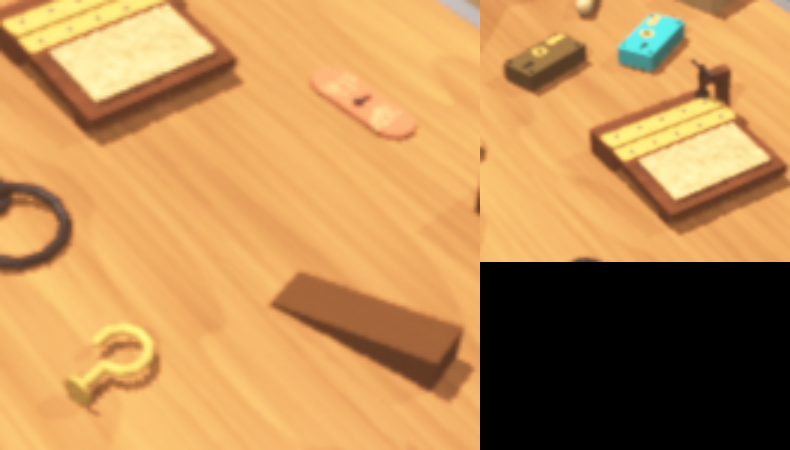

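The crop confirms it: the brown wedge has its thin end toward the leaf and the bronze lock is separate from the turquoise one. Poses are wedge (0.555, -0.353, yaw 1.906), stand (0.585, 0.046, yaw 1.579) and lock (0.540, 0.381, yaw 0.30).

```bash
python3 - <<'E'
from h import *
from scipy.spatial.transform import Rotation as R
s=telemetry.get_state();print(s['t'],s['eef_pos'],s['ee_rot'],s['force'],s['width'])
M=R.from_euler('xyz',s['ee_rot']).as_matrix();print(M.round(3))
a=np.degrees(np.arctan2(M[1,0],M[0,0]));print('jaw yaw',a)
y=1.9056;g=np.array([.555,-.3526])-.060*np.array([np.cos(y),np.sin(y)]);print('grasp',g,'turn',(np.degrees(y)+90-a+90)%180-90,'delta cm',(np.r_[g,.006]-s['eef_pos'])*100)
E
```

```text
1.4 [0.22178586 0.63750107 0.22656314] [ 3.14156375e+00 -3.13601703e-05 -1.90560884e+00] [-0.44261626  0.41761774 -0.5084365 ] 0.0876580941195623
[[-0.329 -0.944 -0.   ]
 [-0.944  0.329 -0.   ]
 [ 0.     0.    -1.   ]]
jaw yaw -109.18334397129918
grasp [ 0.57471503 -0.40926849] turn -51.63381858857116 delta cm [  35.29291663 -104.67695592  -22.05631399]
```

```bash
python3 -m inch '1 10 -13 0 0 0 -10; 1 20 -28 0 0 0 -20; 1 30 -42 0 0 0 -26; 1 38 -54 0 0 0 -26; 1 38 -60 0 0 0 -36; 1 37 -66 0 0 0 -46; 1 36 -72 0 0 0 -51.6; 1 36 -78 0 0 0 -51.6; 1 35.5 -84 0 0 0 -51.6; 1 35.3 -90 0 0 0 -51.6; 1 35.3 -96 -3 0 0 -51.6; 1 35.3 -102 -6 0 0 -51.6'
```

```text
t: 2.9
eef_pos: [0.5196, -0.0393, 0.2143]
ee_rot: [-3.141, 0.002, -2.806]
force: [1.3, 0.1, -0.6]
width: 0.088
```

```bash
python3 -m inch '1 2 -6 -1 0 0 0; 1 3 -12 -2 0 0 0; 1 4 -18 -3 0 0 0; 1 5 -24 -5 0 0 0; 1 5.5 -30 -7 0 0 0; 1 5.5 -37 -10 0 0 0; 1 5.5 -37 -13 0 0 0; 1 5.5 -37 -13 0 0 0; 1 5.5 -37 -13 0 0 0; 1 5.5 -37 -13 0 0 0'
python3 - <<'E'
from fit import *
print(telemetry.get_state()['eef_pos'],telemetry.get_state()['ee_rot'])
f=snap('side')
cv2.imwrite('pics/c2.png',cv2.resize(f['pixels'][180:360,300:480,::-1],(560,560)))
for c in('top','side'):
    f=snap(c);b=getmask(c,'wedge',proj(f,(.555,-.353,.01)))
    print(c,b and (b[0],b[1].sum(),fit(WEDGE,[(f,b[1])],(.555,-.353,1.906))))
E
```

```text
t: 4.15
eef_pos: [0.5759, -0.4088, 0.0864]
ee_rot: [-3.139, 0.004, -2.804]
force: [-0.6, 0.2, 0.0]
width: 0.0876
[ 0.57585193 -0.40878175  0.0863872 ] [-3.13926035  0.00386348 -2.80436898]
top None
side (0.55, np.int64(1037), (array([ 0.55301719, -0.35295065,  1.89339285]), np.float64(0.1536672528220546)))
```

View pics/c2.png

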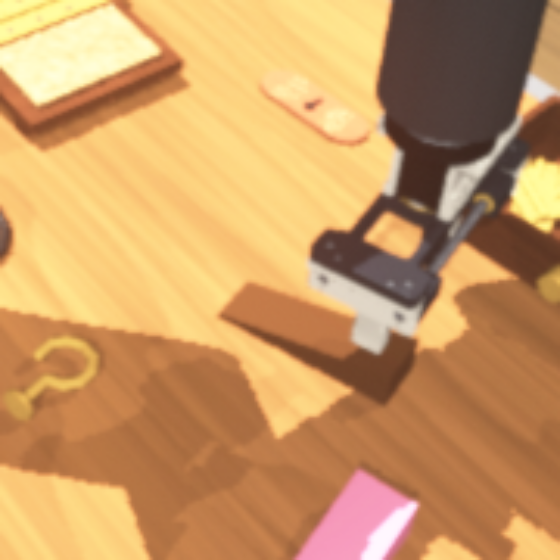

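The gripper straddles the back of the wedge, with the fingers at crop px (370,330). I descend and grip.

```bash
python3 -m inch '1 -0.1 0 -4 0 0 0; 1 -0.1 0 -7.9 0 0 0; 1 -0.1 0 -7.9 0 0 0; 1 -0.1 0 -7.9 0 0 0; 0 -0.1 0 -7.9 0 0 0; 0 -0.1 0 -7.9 0 0 0; 0 -0.1 0 -7.9 0 0 0; 0 -0.1 0 -7.9 0 0 0; 0 -0.1 0 -7.9 0 0 0; 0 -0.1 0 -7.9 0 0 0' 40
```

```text
t: 5.65
eef_pos: [0.5741, -0.4089, 0.0064]
ee_rot: [-3.14, 0.003, -2.805]
force: [-0.3, 1.0, 1.7]
width: 0.0454
```

```bash
python3 -m inch '0 0 0 1.5 0 0 0; 0 0.5 4 1.5 0 0 -5; 0 1 8 1.5 0 0 -10; 0 1.25 12 1.5 0 0 -15; 0 1.25 16 1.5 0 0 -18.8; 0 1.25 20 1.5 0 0 -18.8; 0 1.25 22.5 1.5 0 0 -18.8; 0 1.25 22.5 1.5 0 0 -18.8; 0 1.25 22.5 0 0 0 -18.8; 0 1.25 22.5 0 0 0 -18.8; 0 1.25 22.5 0 0 0 -18.8'
python3 - <<'E'
from fit import *
s=telemetry.get_state();print(s['eef_pos'],np.degrees(s['ee_rot']),s['width'],s['force'])
for c in('top','side'):
    f=snap(c,c+'3.png')
    for n in('wedge_tip','leaf_edge'):
        for d in pinpoint(c,n)[:2]: print(c,n,round(d['p'],2),np.round(d['location']),back(f,d['location'],.0 if n[0]=='w' else .01).round(4))
    for n,V in(('wedge',WEDGE),('leaf',leafV(-.1))):
        p0=(.586,-.126,1.579) if n=='wedge' else (.585,.046,1.579)
        b=getmask(c,n,proj(f,(p0[0],p0[1],.02)))
        if b: print(c,n,b[0],fit(V,[(f,b[1])],p0))
    if c=='side':cv2.imwrite('pics/c3.png',cv2.resize(f['pixels'][150:310,270:450,::-1],(630,560)))
E
```

```text
t: 7.02
eef_pos: [0.5865, -0.1847, 0.0059]
ee_rot: [-3.14, 0.002, -3.134]
force: [0.6, 0.0, -0.8]
width: 0.0456
[ 0.58649057 -0.18466863  0.00586368] [-1.79934547e+02  1.40863779e-01 -1.79577184e+02] 0.045580814320844404 [ 0.60938402  0.00515106 -0.79329592]
top wedge_tip 0.85 [459. 250.] [ 0.3453 -0.5458  0.    ]
side wedge_tip 0.79 [382. 395.] [ 0.3376 -0.5365  0.    ]
side leaf_edge 0.98 [334. 211.] [ 0.5893 -0.0148  0.01  ]
```

View pics/c3.png

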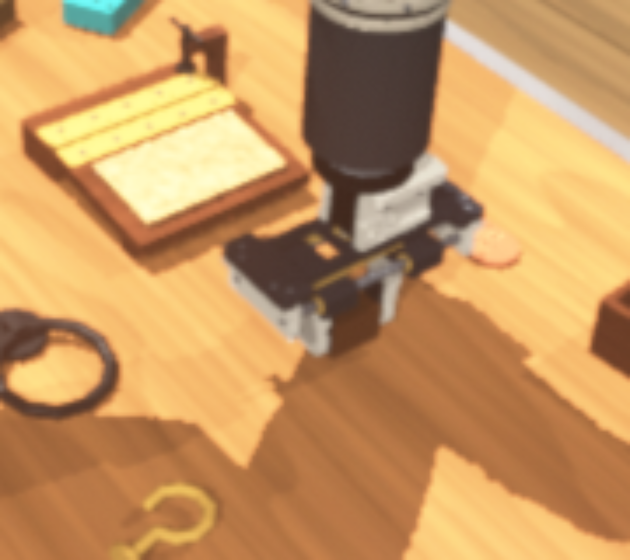

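The wedge is held square in front of the free edge, with the leaf at crop px (230,220). I push it in.

```bash
python3 -m inch '0 0 1.5 0 0 0 0; 0 0 3 0 0 0 0; 0 0 4 0 0 0 0; 0 0 5 0 0 0 0; 0 0 6 0 0 0 0; 0 0 7 0 0 0 0; 0 0 8 0 0 0 0; 0 0 9 0 0 0 0; 0 0 10 0 0 0 0; 0 0 10.5 0 0 0 0; 0 0 11 0 0 0 0; 0 0 11 0 0 0 0' 50
```

```text
t: 9.02
eef_pos: [0.5863, -0.0733, 0.0061]
ee_rot: [-3.141, 0.002, -3.133]
force: [-0.4, 0.8, -4.3]
width: 0.0457
```

```bash
python3 -m inch '0 0 .2 0 0 0 0; 0 0 .4 0 0 0 0; 0 0 .6 0 0 0 0; 0 0 .8 0 0 0 0; 0 0 1 0 0 0 0'; python3 -m inch '0 0 .1 0 0 0 0; 0 0 .2 0 0 0 0;0 0 .3 0 0 0 0'
```

```text
t: 9.65
eef_pos: [0.5863, -0.0632, 0.0061]
ee_rot: [-3.141, 0.002, -3.133]
force: [-0.4, -1.9, -5.3]
width: 0.0458
t: 10.02
eef_pos: [0.586, -0.0609, 0.0059]
ee_rot: [-3.14, 0.002, -3.133]
force: [2.1, -9.2, -7.5]
width: 0.0457
```

```bash
python3 -m inch '0 0 .1 0 0 0 0; 0 0 .2 0 0 0 0;0 0 .2 0 0 0 0'; python3 -m inch '0 0 .1 0 0 0 0; 0 0 .2 0 0 0 0;0 0 .2 0 0 0 0'
```

```text
t: 10.4
eef_pos: [0.5859, -0.0604, 0.0059]
ee_rot: [-3.139, 0.001, -3.134]
force: [1.6, -12.9, -6.3]
width: 0.0453
t: 10.78
eef_pos: [0.5858, -0.0603, 0.0058]
ee_rot: [-3.137, 0.001, -3.134]
force: [2.0, -15.7, -6.9]
width: 0.0455
```

```bash
python3 -m inch '0 0 .2 0 0 0 0; 0 0 .4 0 0 0 0;0 0 .4 0 0 0 0;0 0 .4 0 0 0 0'
```

```text
t: 11.28
eef_pos: [0.5855, -0.0597, 0.0058]
ee_rot: [-3.134, -0.0, -3.136]
force: [2.8, -23.3, -7.1]
width: 0.0456
```

```bash
python3 -m inch '0 0 0 0 0 0 0; 0 0 0 0 0 0 0; 1 0 0 0 0 0 0; 1 0 0 0 0 0 0; 1 0 0 0 0 0 0; 1 0 0 0 0 0 0; 1 0 -1 3 0 0 0; 1 0 -2 9 0 0 0; 1 0 -2 15 0 0 0; 1 0 -2 20 0 0 0;1 -3 4 24 0 0 0; 1 -6 10 24 0 0 0'
python3 -m inch '1 0 6 0 0 0 5; 1 0 12 0 0 0 10; 1 0 18 0 0 0 15; 1 0 24 0 0 0 17; 1 0 30 0 0 0 17; 1 0 33 0 0 0 17; 1 0 33 0 0 0 17'
python3 - <<'E'
from fit import *
s=telemetry.get_state();print(s['eef_pos'],np.degrees(s['ee_rot']),s['width'],s['force'])
fs={}
for c in('top','side'):
    f=fs[c]=snap(c,c+'4.png')
    for n in('wedge_tip','wedge','leaf_edge','lock','pad'):
        for d in pinpoint(c,n)[:3]: 
            if d['p']>.3:print(c,n,round(d['p'],2),np.round(d['location']),back(f,d['location'],dict(leaf_edge=.024,pad=.046).get(n,0)).round(4))
    for n,V,p0 in(('leaf',leafV(0),(.585,.046,1.579)),('lock',LOCK,(.54,.38,.3))):
        b=getmask(c,n,proj(f,(p0[0],p0[1],.02)))
        if b: print(c,n,b[0],fit(V,[(f,b[1])],p0))
a=cv2.resize(fs['side']['pixels'][140:300,230:390,::-1],(400,400));b=cv2.resize(fs['top']['pixels'][130:250,180:340,::-1],(400,300))
cv2.imwrite('pics/c4.png',np.hstack([a,cv2.copyMakeBorder(b,0,100,0,0,cv2.BORDER_CONSTANT)]))
E
```

```text
t: 12.78
eef_pos: [0.5344, 0.0248, 0.2467]
ee_rot: [-3.136, 0.004, -3.138]
force: [1.8, 1.3, -1.2]
width: 0.0874
t: 13.65
eef_pos: [0.534, 0.3566, 0.2458]
ee_rot: [-3.135, 0.003, -2.839]
force: [-1.4, -0.2, -1.1]
width: 0.0879
[0.53395449 0.35656008 0.24576539] [-179.62984971    0.18178887 -162.64957888] 0.08785235060826538 [-1.35210353 -0.22981729 -1.13153146]
top wedge_tip 0.92 [456. 253.] [ 0.335  -0.5364  0.    ]
top wedge 0.92 [455. 234.] [ 0.4064 -0.5323  0.    ]
top leaf_edge 0.75 [318. 187.] [ 0.5769 -0.029   0.024 ]
top lock 0.94 [209. 197.] [0.5433 0.3798 0.    ]
top lock 0.83 [220. 158.] [0.6883 0.3388 0.    ]
top pad 0.81 [302. 184.] [0.5881 0.0301 0.046 ]
top leaf 0.77 (array([0.5849024 , 0.04499872, 1.61747649]), np.float64(0.0780492511965416))
top lock 0.81 (array([0.54210068, 0.38005469, 0.33441924]), np.float64(0.06040031263805349))
side wedge_tip 0.96 [384. 396.] [ 0.3393 -0.5407  0.    ]
side wedge 0.72 [327. 211.] [0.5787 0.0059 0.    ]
side wedge 0.56 [404. 368.] [ 0.4157 -0.5177  0.    ]
side leaf_edge 0.66 [337. 208.] [ 0.5932 -0.0224  0.024 ]
side leaf_edge 0.48 [320. 203.] [0.5673 0.0252 0.024 ]
side lock 0.75 [259. 161.] [0.5391 0.3683 0.    ]
side lock 0.67 [301. 150.] [0.6991 0.3514 0.    ]
side pad 0.95 [323. 194.] [0.5793 0.0321 0.046 ]
side leaf 0.61 (array([0.58503163, 0.04509474, 1.58083964]), np.float64(0.06886774317570166))
side lock 0.94 (array([0.53912752, 0.38220474, 0.33106631]), np.float64(0.06673942304194405))
```

View pics/c4.png

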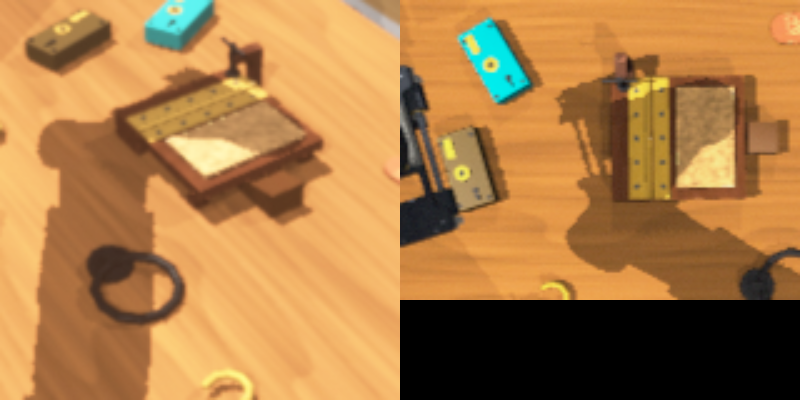

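The wedge is under the leaf, standing out at crop px (765,137) in the top view, and the leaf looks level. Next I measure the pad by colour and check the wrist's range.

```bash
python3 - <<'E'
from fit import *
print(np.round(telemetry.get_state()['q'],2))
im={c:cv2.imread(f'pics/{c}0.png') for c in('top','side')}
fs={c:grab_frame(c) for c in im}
P=box(-42,42,-73,73,40,46)
def padV(px,a):
    v=P+[px,0,0];p=np.array([.07,0,.024]);d=v-p
    return np.c_[d[:,0]*np.cos(a)+d[:,2]*np.sin(a),d[:,1],-d[:,0]*np.sin(a)+d[:,2]*np.cos(a)]+p
V=padV(-.015,-.1);top=V
for c in im:
    f=fs[c];q=world(padV(-.015,-.1).mean(0)[None],(.585,.046,1.579))[0];q[2]+=.003
    u=proj(f,q).round().astype(int)
    m=np.zeros((402,642),np.uint8);hsv=cv2.cvtColor(im[c],cv2.COLOR_BGR2HSV)
    cv2.floodFill(cv2.GaussianBlur(im[c],(3,3),0),m,tuple(int(i) for i in u),0,(12,)*3,(12,)*3,8|cv2.FLOODFILL_MASK_ONLY|(1<<8)|0)
    m=cv2.morphologyEx(m[1:-1,1:-1],cv2.MORPH_CLOSE,np.ones((3,3)))
    x,v=fit(V,[(f,m.astype(bool))],(.585,.046,1.579))
    print(c,u,m.sum(),x.round(4),round(v,3))
    vis=im[c].copy();vis[m>0]=(0,0,255);r=vis[u[1]-40:u[1]+40,u[0]-40:u[0]+40]
    im[c]=cv2.resize(np.hstack([r,cv2.imread(f'pics/{c}0.png')[u[1]-40:u[1]+40,u[0]-40:u[0]+40]]),None,fx=3.5,fy=3.5)
cv2.imwrite('pics/c5.png',np.vstack(list(im.values())))
E
```

```text
[ 0.89  0.29 -0.04  0.01 -1.24 -0.6 ]
top [302 185] 817 [0.5838 0.0509 1.5737] 0.143
side [325 196] 248530 [ 0.6337 -0.6939  0.9818] 0.987
```

View pics/c5.png

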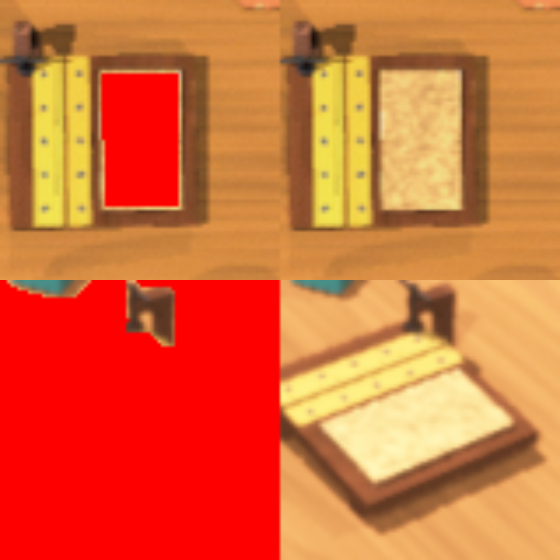

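```bash
python3 - <<'E'
from fit import *
from h import *
fs={c:grab_frame(c) for c in('top','side')}
def loc(v,a):
    p=np.array([.07,0,.024]);d=np.array(v)-p
    return np.c_[d[:,0]*np.cos(a)+d[:,2]*np.sin(a),d[:,1],-d[:,0]*np.sin(a)+d[:,2]*np.cos(a)]+p
def rect(x0,x1,y,z): return np.array([[x0,-y,z],[x1,-y,z],[x1,y,z],[x0,y,z]])/1000.
rows=[]
for k,a in((0,-.1),(4,0.)):
    r=[]
    for c in fs:
        S_=9;im=cv2.imread(f'pics/{c}{k}.png')
        q=proj(fs[c],[.585,.036,.04]).astype(int);h=(32,22) 
        im=im[q[1]-h[1]-3:q[1]+h[1]-3,q[0]-h[0]-1:q[0]+h[0]-1];o=q-np.array(h)-[1,3]
        im=cv2.resize(im,None,fx=6.2,fy=6.2,interpolation=cv2.INTER_CUBIC)
        for R_,col in((rect(-70,67,90,40),(255,0,0)),(rect(-52,32,73,46),(0,255,0))):
            uv=np.array([proj(fs[c],X) for X in world(loc(R_,a),(.585,.0455,1.579))])-o+.5
            cv2.polylines(im,[np.round(uv*6.2).astype(np.int32)],True,col,1)
        r.append(im)
    rows.append(np.hstack(r))
cv2.imwrite('pics/c6.png',np.vstack(rows));print(np.vstack(rows).shape)
E
```

```text
(546, 794, 3)
```

View pics/c6.png

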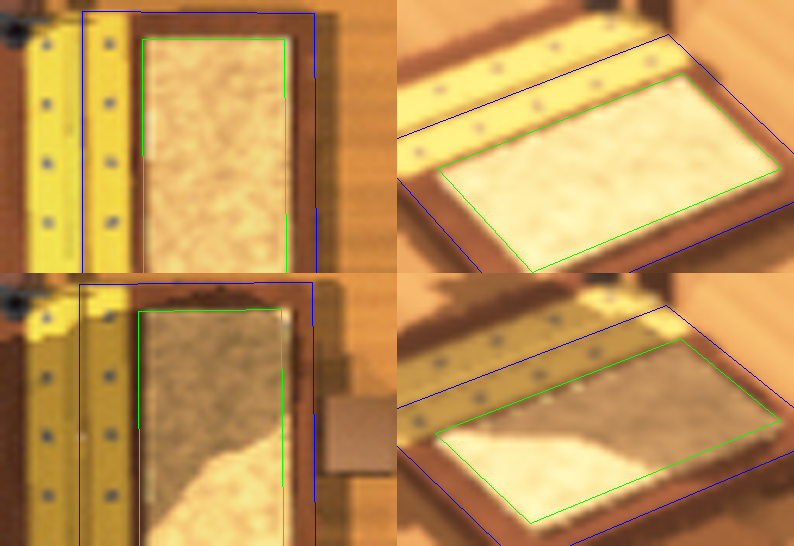

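The blue leaf outline fits in all four panels. The pad sits about 3 mm nearer the free edge than the green guess, for example its right edge at px 288 against 282. So the pad centre is about (0.585, 0.0325), which agrees with pinpoint. Now the lock.

```bash
python3 -m inch '1 .65 2.45 0 0 0 10; 1 .65 2.45 0 0 0 20; 1 .65 2.45 0 0 0 30; 1 .65 2.45 0 0 0 40; 1 .65 2.45 -2 0 0 50; 1 .65 2.45 -4 0 0 60; 1 .65 2.45 -7 0 0 70; 1 .65 2.45 -10 0 0 80; 1 .65 2.45 -14 0 0 90; 1 .65 2.45 -16 0 0 91.7;1 .65 2.45 -16 0 0 91.7;1 .65 2.45 -16 0 0 91.7'
python3 - <<'E'
from fit import *
s=telemetry.get_state();print(s['eef_pos'],np.degrees(s['ee_rot']),s['q'])
f=snap('side');b=getmask('side','lock',proj(f,(.54,.381,.015)))
if b: print(b[0],fit(LOCK,[(f,b[1])],(.54,.381,.33)))
cv2.imwrite('pics/c7.png',cv2.resize(f['pixels'][100:200,200:320,::-1],(600,500)))
E
```

```text
t: 16.15
eef_pos: [0.5414, 0.3799, 0.0877]
ee_rot: [-3.134, 0.005, -1.241]
force: [1.1, 1.2, -0.7]
width: 0.0876
[0.54142891 0.37985152 0.08765827] [-179.58707622    0.25854473  -71.09019633] [ 9.06088363e-01  4.42788474e-01 -1.96845460e-01  1.77540410e-04
 -9.22660577e-01  9.94623459e-01]
0.89 (array([0.54100885, 0.38192569, 0.41731506]), np.float64(0.17791803416645627))
```

View pics/c7.png

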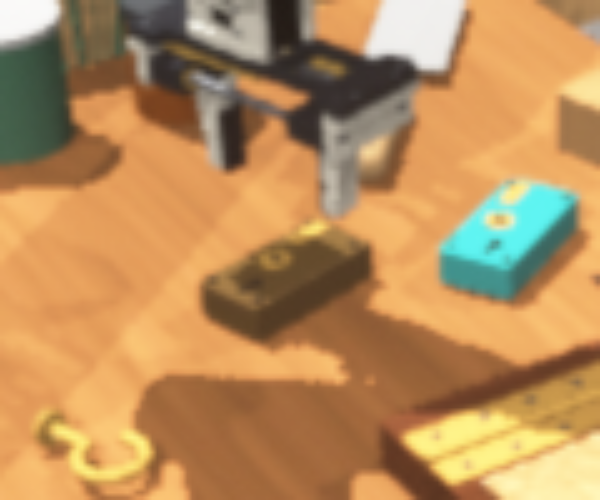

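The open jaws hang straddling the bronze lock at crop px (290,275). I descend and grip.

```bash
python3 -m inch '1 -.1 .1 -3 0 0 0; 1 -.1 .1 -6 0 0 0; 1 -.1 .1 -8 0 0 0; 1 -.1 .1 -8 0 0 0; 1 -.1 .1 -8 0 0 0; 0 -.1 .1 -8 0 0 0; 0 -.1 .1 -8 0 0 0; 0 -.1 .1 -8 0 0 0; 0 -.1 .1 -8 0 0 0; 0 -.1 .1 -8 0 0 0; 0 -.1 .1 -8 0 0 0' 45
```

```text
t: 17.62
eef_pos: [0.5407, 0.3818, 0.0086]
ee_rot: [-3.133, 0.006, -1.24]
force: [-2.7, 3.3, 3.9]
width: 0.0578
```

```bash
python3 -m inch '0 0 0 3 0 0 0; 0 0 0 6 0 0 0; 0 0 0 10 0 0 0; 0 0 0 12 0 0 0; 0 0 -4 12 0 0 -5; 0 1 -8 12 0 0 -10; 0 2 -13 12 0 0 -15; 0 3 -18 12 0 0 -18.5; 0 4 -23 12 0 0 -18.5; 0 4.4 -28 12 0 0 -18.5; 0 4.4 -28 12 0 0 -18.5; 0 4.4 -28 12 0 0 -18.5'
```

```text
t: 19.12
eef_pos: [0.5835, 0.1007, 0.1271]
ee_rot: [-3.135, 0.005, -1.565]
force: [0.6, 0.6, -7.8]
width: 0.058
```

```bash
python3 -m inch '0 .15 -3 0 0 0 0; 0 .15 -6.8 0 0 0 0; 0 .15 -6.8 -2.5 0 0 0; 0 .15 -6.8 -4.5 0 0 0; 0 .15 -6.8 -4.5 0 0 0; 0 .15 -6.8 -4.5 0 0 0'
python3 - <<'E'
from fit import *
s=telemetry.get_state();e=s['eef_pos'];print(e,np.degrees(s['ee_rot']),s['force'],s['width'])
z=e[2]-.0086
ims=[]
for c in('side','top'):
    f=snap(c)
    for d in pinpoint(c,'lock')[:3]: print(c,round(d['p'],2),np.round(d['location']),back(f,d['location'],z).round(4))
    im=cv2.resize(f['pixels'][130:250,250:390,::-1],None,fx=2.85*2 if c=='side' else 2.85,fy=2.85*2 if c=='side' else 2.85,interpolation=cv2.INTER_CUBIC) if 0 else None
    k=4;o=np.array([265,150]) if c=='side' else np.array([260,140])
    im=cv2.resize(f['pixels'][o[1]:o[1]+100,o[0]:o[0]+100,::-1],None,fx=k,fy=k,interpolation=cv2.INTER_CUBIC)
    def L(V,p,zz,col):
        uv=np.array([proj(f,X) for X in world(V,p,zz)])-o+.5
        cv2.polylines(im,[np.round(uv*k).astype(np.int32)],True,col,1)
    q=lambda a,b:np.array([[-a,-b,0],[a,-b,0],[a,b,0],[-a,b,0]])/1000.
    L(q(58,29),(e[0],e[1],.006),z,(255,0,0));L(q(58,29),(e[0],e[1],.006),z+.03,(255,0,0));L(q(73,42),(.585,.0325,.008),.046,(0,255,0))
    ims.append(im)
cv2.imwrite('pics/c8.png',np.hstack(ims))
E
```

```text
t: 19.88
eef_pos: [0.5854, 0.0335, 0.0826]
ee_rot: [-3.135, 0.005, -1.564]
force: [0.5, 1.4, -6.4]
width: 0.0578
[0.58542653 0.03345603 0.08257121] [-179.63463864    0.27520273  -89.58716566] [ 0.49361417  1.39519691 -6.40686257] 0.05777512999854302
side 0.75 [325. 184.] [0.5947 0.0412 0.074 ]
side 0.46 [298. 151.] [0.6226 0.245  0.074 ]
top 0.9 [219. 154.] [0.6916 0.3244 0.074 ]
top 0.63 [299. 182.] [0.5928 0.0376 0.074 ]
```

View pics/c8.png

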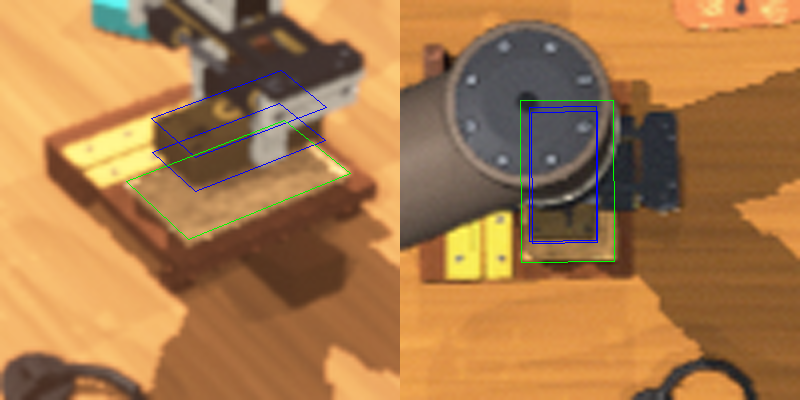

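The lock in hand (blue) matches the picture and lies inside the pad outline (green) in both views. I lower it slowly.

```bash
python3 -m inch '0 0 -.1 -.8 0 0 0; 0 0 -.1 -1.6 0 0 0; 0 0 -.1 -2.1 0 0 0; 0 0 -.1 -2.4 0 0 0; 0 0 -.1 -2.5 0 0 0; 0 0 -.1 -2.6 0 0 0'; python3 -m inch '0 0 0 -.05 0 0 0; 0 0 0 -.1 0 0 0; 0 0 0 -.15 0 0 0; 0 0 0 -.15 0 0 0'
```

```text
t: 20.82
eef_pos: [0.5857, 0.0322, 0.0571]
ee_rot: [-3.134, 0.005, -1.564]
force: [-0.2, 0.1, -8.2]
width: 0.0577
t: 21.32
eef_pos: [0.5857, 0.0322, 0.0556]
ee_rot: [-3.134, 0.005, -1.564]
force: [-0.6, -0.3, -7.4]
width: 0.0575
```

```bash
python3 -m inch '0 0 0 -.03 0 0 0; 0 0 0 -.07 0 0 0; 0 0 0 -.1 0 0 0; 0 0 0 -.1 0 0 0'
```

```text
t: 21.82
eef_pos: [0.5857, 0.0322, 0.0546]
ee_rot: [-3.134, 0.005, -1.564]
force: [-1.2, 1.1, -6.7]
width: 0.0576
```

```bash
python3 -m inch '0 0 0 -.03 0 0 0; 0 0 0 -.06 0 0 0; 0 0 0 -.08 0 0 0; 0 0 0 -.08 0 0 0'
```

```text
t: 22.32
eef_pos: [0.5857, 0.0322, 0.0546]
ee_rot: [-3.133, 0.005, -1.564]
force: [-5.9, -0.6, 4.2]
width: 0.0578
```

Contact felt. I release and retreat straight up.

```bash
python3 -m inch '0 0 0 0 0 0 0; .8 0 0 0 0 0 0; 1 0 0 0 0 0 0; 1 0 0 0 0 0 0; 1 0 0 0 0 0 0; 1 0 0 2 0 0 0; 1 0 0 5 0 0 0; 1 0 0 10 0 0 0; 1 0 0 16 0 0 0; 1 0 0 20 0 0 0; 1 0 6 20 0 0 0; 1 0 12 20 0 0 0'
python3 -m inch '1 0 6 0 0 0 0; 1 0 12 0 0 0 0; 1 0 18 0 0 0 0; 1 0 24 0 0 0 0; 1 0 24 0 0 0 0'
python3 - <<'E'
from fit import *
s=telemetry.get_state();print(s['eef_pos'],s['t'])
ims=[]
for c in('side','top'):
    f=snap(c)
    for d in pinpoint(c,'lock')[:3]: print(c,round(d['p'],2),back(f,d['location'],.046).round(4))
    b=getmask(c,'lock',proj(f,(.586,.032,.06)))
    if b: print(c,b[0],fit(LOCK,[(f,b[1])],(.586,.032,.006),.046))
    k=4;o=np.array([265,150]) if c=='side' else np.array([260,140])
    im=cv2.resize(f['pixels'][o[1]:o[1]+100,o[0]:o[0]+100,::-1],None,fx=k,fy=k,interpolation=cv2.INTER_CUBIC)
    def L(V,p,zz,col):
        uv=np.array([proj(f,X) for X in world(V,p,zz)])-o+.5
        cv2.polylines(im,[np.round(uv*k).astype(np.int32)],True,col,1)
    q=lambda a,b:np.array([[-a,-b,0],[a,-b,0],[a,b,0],[-a,b,0]])/1000.
    L(q(58,29),(.5857,.0322,.006),.076,(255,0,0));L(q(73,42),(.585,.0325,.008),.046,(0,255,0));L(q(90,68.5),(.585,.044,.008),.040,(0,0,255))
    ims.append(im)
cv2.imwrite('pics/c9.png',np.hstack(ims))
E
```

```text
t: 23.82
eef_pos: [0.5859, 0.1531, 0.2557]
ee_rot: [-3.132, 0.007, -1.566]
force: [0.7, -0.1, -0.3]
width: 0.0876
t: 24.45
eef_pos: [0.5851, 0.397, 0.2539]
ee_rot: [-3.133, 0.006, -1.562]
force: [-0.2, -0.6, -0.8]
width: 0.0879
[0.58507247 0.39698093 0.25394601] 24.45
side 0.84 [0.5808 0.0317 0.046 ]
side 0.73 [0.6545 0.2701 0.046 ]
side 0.26 [ 0.5548 -0.0476  0.046 ]
side 0.59 (array([ 5.84027215e-01,  3.14926651e-02, -1.74442380e-04]), np.float64(0.10263058391400638))
top 0.97 [0.5907 0.0366 0.046 ]
top 0.67 [0.6846 0.3331 0.046 ]
top 0.69 (array([ 0.58811416,  0.03033899, -0.03136469]), np.float64(0.07658115877930119))
```

View pics/c9.png

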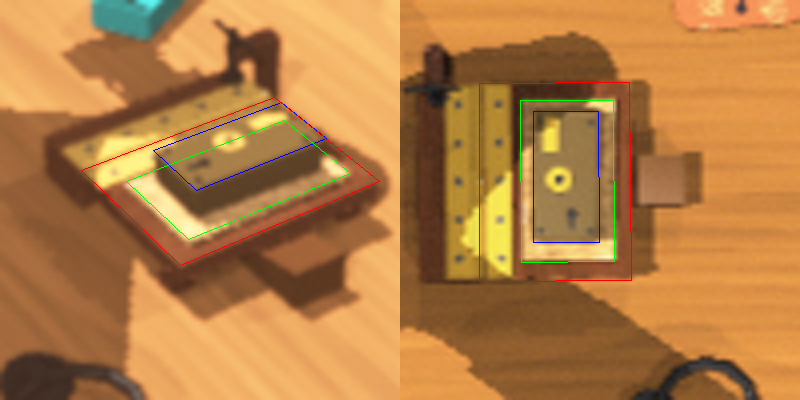

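```bash
python3 -c "from station import arm; print(arm.job_done())"
```

```text
the job is handed in; nothing more can be done
None
```

I pushed the brown wedge in under the middle of the leaf's free edge, set the bronze lock on the cork pad, and handed the job in at about 24.5 s. No verdict is reported.

- **Wedge:** it stalled and jammed under a push of about 23 N. I let go of it and backed straight off.
- **Leaf:** the level-leaf outline fits the final pictures in both cameras. I could not measure the force the wedge is bearing.
- **Lock:** I lowered it until I felt light contact (about 11 N change), then released it.
- **Lock position:** I aimed for the pad centre at about (0.585, 0.0325).
  - The mask fits put the lock at (0.584, 0.031) in the side view and (0.588, 0.030) in the top view, so within about 3 mm.
  - The pinpoint readings were looser, 4 to 7 mm off.
- **Lock angle:** the two cameras gave 0.00 rad and -0.03 rad. From the tool angle I expect about 0.006 rad.
- **Fittings:** I kept the arm's paths clear of them and saw no sign that any had moved. I did not re-measure their positions at the end.

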